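# Unlock, slide home and relock the sample tray of a laboratory analyser

## Task

The sample changer's tray is locked in its outer position: draw the steel lock bar out of the tray, slide the tray with its two vials fully home between the cheeks of the measuring head, then push the lock bar fully back in so that the tray is locked there. Keep both vials standing in the tray and leave the other things on the bench where they are.

Things in the scene. Friction and masses are not known exactly. Their poses are not given: they have to be found in the camera images.
- changer: Sample changer fixed to the bench: grey base plate 170 x 450 mm, 12 mm thick, with a sliding tray, a lock bar and a dark blue head 150 mm tall at its +y end. Origin on the bench surface, in line with the lock bar. Its y axis is the tray's travel towards the head; the lock bar is on its -x side (towards the robot) and slides along -x to unlock, +x to lock; z up.
- guide (a point): Top centre of the lock bar's aluminium guide block, 48 mm above the bench: 16 mm along the changer's x, 44 mm along y, 70 mm to -x of the changer's origin. A tongue of the base plate (12 mm high, 100 mm wide) runs on under the bar to 175 mm from that origin.
- bay (a point): Centre of the measuring bay, on the bench plane, 115 mm to +y of the changer's origin. On either side a cheek 22 mm thick, 110 mm long in y and 75 mm high stands 62 mm from the centre line; the head (180 mm wide, 100 mm along y) closes the bay 55 mm further along +y.
- tray (a joint): Travel of the tray in m: 0 in the outer position (start), 0.110 fully home at its hard stop. Slides with about 2 N of friction and 12 N per m/s of damping, stays where left. Its flank has two notches 22 mm wide, for the outer and home positions; with the 16 mm lock bar in a notch the tray moves no more than about 3 mm.
- lock_bar (a joint): Travel of the lock bar in m: 0 fully in, 0.030 fully drawn out (hard stop). At 0 its tip reaches 14 mm into the tray's notch; beyond about 0.015 the tray is free. Slides with about 1.5 N of friction and 8 N per m/s of damping, stays where left. It goes back in only with a notch of the tray opposite it.
- plate (a point): Centre of the tray's push plate: upright black plate at the tray's outer (-y) end, 90 mm wide (along the changer's x), 10 mm thick (along y), from z 24 to 88 mm above the bench; at tray 0 it is 178 mm to -y of the changer's origin. Axes as the changer's. Travels with the tray; push it from outside, towards +y.
- tab (a point): Centre of the lock bar's upright steel tab: 8 mm thick (along the changer's x), 44 mm wide (y), z 19 to 79 mm; with the bar fully in it is 125 mm to -x of the changer's origin. Travels with the bar. Between tab and guide are then 43 mm of room above the 16 mm wide bar (top at z 33 mm). Push it either way with shut fingers, or pinch it from above.
- tray_floor (a point): Centre of the top of the tray's floor (26 mm above the bench), travelling with the tray. The aluminium tray is 200 mm long along y; inside it measures 72 x 184 mm, with walls 14 mm high above the floor.
- vial_a_mid (a point): Centre (half-way up) of the first amber glass vial, 28 mm in diameter, 65 mm tall, standing loose in the tray; z up its axis.
- vial_b_mid (a point): Centre (half-way up) of the second such vial, standing about 50 mm further along +y in the tray.
- beaker: Bystander: glass beaker, 68 mm in diameter, 90 mm tall, on the far side of the changer; origin under its centre.
- reagent_jar: Bystander: squat white jar, 56 mm in diameter, 55 mm tall, on the robot's side of the changer; origin under its centre.
- spatula: Bystander: spatula 150 mm long lying flat on the bench on the robot's side of the changer; origin under its middle.
- wash_bottle: Bystander: white bottle, 66 mm in diameter, 170 mm tall; origin under its centre.
- reagent_bottle: Bystander: amber bottle, 72 mm in diameter, 150 mm tall; origin under its centre.

How it is judged (in metres and radians):
On the way, in this order (a step that is already met when the one before it is completed fails the run):
1. the lock bar is drawn clear while the tray is still in its outer position (value of joint lock_bar above 0.015 m and value of joint tray below 0.006 m), for 0.2 s.
2. the tray is fully home (value of joint tray above 0.106 m), for 0.2 s.
3. the lock bar is pushed back in (value of joint lock_bar below 0.005 m and value of joint tray above 0.106 m), for 0.2 s.
At the end, for the whole second after the job is handed in: The tray is home within 4 mm of its stop, the lock bar is back in within 5 mm of fully in, both at rest, and both vials stand upright (within about 9 degrees) inside the tray; beaker, jar, spatula and the two bottles have not been moved by more than 30 mm or tipped (all of step 3 and x of vial_a_mid in the frame of tray_floor between -0.036 and 0.036 m and y of vial_a_mid in the frame of tray_floor between -0.092 and 0.092 m and z of each of vial_a_mid, vial_b_mid in the frame of tray_floor below 0.045 m and angle between each of vial_a_mid, vial_b_mid's own z axis and vertical below 0.15 rad and x of vial_b_mid in the frame of tray_floor between -0.036 and 0.036 m and y of vial_b_mid in the frame of tray_floor between -0.092 and 0.092 m and velocity of joint tray between -0.01 and 0.01 m/s and velocity of joint lock_bar between -0.01 and 0.01 m/s); the robot touches nothing.
It fails at once if a vial falls over (angle between any of vial_a_mid, vial_b_mid's own z axis and vertical above 0.6 rad).
It fails at once if a bystander is moved by more than 30 mm or tipped over (distance of any of beaker, reagent_jar, spatula, wash_bottle, reagent_bottle from where it was at the start of the episode above 0.03 m or angle between any of beaker, reagent_jar, spatula, wash_bottle, reagent_bottle's own z axis and vertical above 0.5 rad).
It also fails if it takes over 58 s, if anything falls off the work surface, if the arm or the gripper's body presses on something with over 40 N, if the wrist force passes 120 N, or if a joint passes its speed limit or range.

## Robot

A 7-joint arm with a two-finger parallel gripper is mounted at the origin on the work surface. World frame = base frame: x ahead of the robot, y to its left, z up, the work surface at z = 0. Lengths are in mm, angles in rad, forces in N, time in s.
With the tool pointing down it reaches from about 400 to 850 mm from the base axis. Payload 4.5 kg.
Tool frame: the origin (TCP) lies between the finger pads; the fingertips stand 19 mm ahead of it and the grasp point (between the pads) is the TCP; z points along the fingers, y is the line along which they close (so a half turn about z gives the same grasp; the last joint's range is limited). The gripper opens to 88 mm and grips with 3 to 60 N. Pads are 18 mm wide; open, the fingers measure 123 mm over their backs; the gripper's body (75 mm by 187 mm) begins 45 mm behind the grasp point.
Start: joints at [1.315, 0.689, -0.195, 1.565, 0.157, 0.902, -0.215], TCP at [178.629, -598.952, 257.743] pointing down, gripper open.
Joint ranges: [-3.01, 3.01], [-0.46, 2.08], [-1.47, 1.51], [0.13, 2.56], [-1, 4.14], [0.04, 2.09], [-2.66, 2.66]. Speed limits (rad/s): [2.57, 2.57, 3.14, 3.14, 3.14, 3.14, 3.14].

## Interface

Orientations are given as a rotation vector (axis times angle).
In Python, from station import manip gives the robot as it stands.
- The arm moves only by the shell command python3 -m creep 'ROWS' [FORCE]. ROWS is JSON, a list of rows, each an object of numbers: "dx", "dy", "dz": the shift along the world's x, y, z in m; "wx", "wy", "wz": the turn, a rotation vector about the world's x, y, z in degrees; "claw": the finger opening in m, from 0 to 0.0881. In form: [{"dx": .., "dy": .., "dz": .., "wx": .., "wy": .., "wz": .., "claw": ..}, ...]. A call has 1 to 5 rows; each row is the pose to reach, as a shift and turn from the pose commanded when the call began; what a row does not reach only later rows make up. A row lasts 1/12 s, in which the tool goes at most 41.7 mm and 7.16 degrees, less where a joint would pass 70% of its speed; a pose out of reach is approached as far as the arm can. A call with a gripper value outside its range is refused whole. The fingers move at their own pace and stop on an object; FORCE is the grip in N (left out, the last holds). Time passes only in rows, so rows that repeat a pose let the fingers close. It gives the time, the measured TCP pose, the force, the opening and the grip force at its end, in the units of the state.
- manip.observe(): the state, without advancing time (a new reading comes with each control period).
- manip.read_camera(name): name is "scene" or "top"; returns a dict with "color" (400x640x3 uint8, red, green, blue), "fovy" (degrees; the focal length in pixels is half the picture's height over the tangent of half this angle, whatever the lens; pixels are square), "cx", "cy" (the principal point, pixels), "R" (3x3) and "t" (3): a world point X has camera coordinates R X + t. Camera axes: x right, y down, z forward; pixel columns grow to the right and rows downward; lengths in mm; the calibration is good to about 2 mm. A picture is of the moment at which its call begins. There is no depth.
- manip.hand_in(): hands the job in; it is judged then, once.
The state is a dict: "time_s": time; "joint_positions": joint angles; "joint_velocities": joint speeds; "effort": joint torques, N m; "ee_pos": TCP position; "tool_rot": TCP orientation; "contact_force": force on the tool from outside, world axes, zero at the start; "torque": the same for the moment, N m; "width": opening from 0.0 (shut) to 1.0 (fully open); "grasp_force": force on a finger pad.
Only numpy, scipy, OpenCV 4.12 (cv2) and the standard library are available. Lean on these libraries where they do the work, as an engineer would, in place of code of your own. Each camera call takes 0.05 s, during which the arm holds its last target. There are 200 camera calls.

## Working session

There is one attempt and no reset: what is moved stays moved. The work goes in short steps, Python scripts to look and compute and a shell command to move; the robot and the scene stay as the last step left them, time stands still between calls to the robot, and variables do not carry over. Pictures are saved under pics/ and viewed, at most 10 in all, crops included, and the job is handed in when it is done.

```bash
mkdir -p pics; ls
python3 - <<'E'
from station import manip
import cv2
s=manip.observe(); print(s['time_s'],s['ee_pos'],s['tool_rot'],s['width'])
for n in('scene','top'):
    c=manip.read_camera(n); cv2.imwrite(f'pics/{n}0.png',c['color'][:,:,::-1]); print(n,c['fovy'],c['cx'],c['cy'],c['R'],c['t'])
E
```

```text
pics
0.0 [ 178.35625135 -598.39491717  256.91512947] [-3.10689535e+00 -4.53548386e-01  6.99434403e-04] 1.002038032969517
scene 43.07889753593362 308.9305862114955 199.20368299052268 [[ 0.44792318  0.89379979  0.02206252]
 [ 0.54481607 -0.25329982 -0.79938392]
 [-0.70890075  0.3700826  -0.60041535]] [-301.75279345 -261.20335462 1937.79884218]
top 52.70516445268972 320.12241255401165 198.05107353815652 [[-0.02159895 -0.99970986 -0.01066209]
 [-0.99782389  0.02222028 -0.06207846]
 [ 0.06229737  0.00929806 -0.99801432]] [  78.07537059  619.69069917 1029.37880848]
```

View pics/scene0.png

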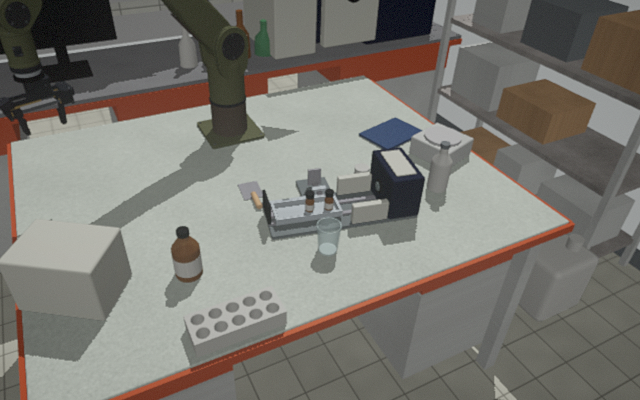

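View pics/top0.png

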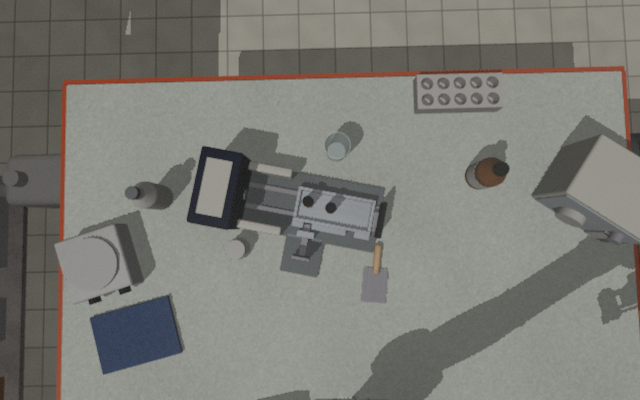

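The top view shows the head at (218,188), the tray centred near (337,210), the push plate at (380,220), the tab near (300,255), the jar at (237,247), and the spatula at (375,270). I'll zoom in for corners.

Run:
```python
import cv2
im=cv2.imread('pics/top0.png')[140:290,190:400]
cv2.imwrite('pics/topz.png',cv2.resize(im,None,fx=3.8,fy=3.8,interpolation=cv2.INTER_CUBIC))
im=cv2.imread('pics/scene0.png')[140:250,230:430]
cv2.imwrite('pics/scz.png',cv2.resize(im,None,fx=4,fy=4,interpolation=cv2.INTER_CUBIC))
```

```text
(no output)
```

View pics/topz.png

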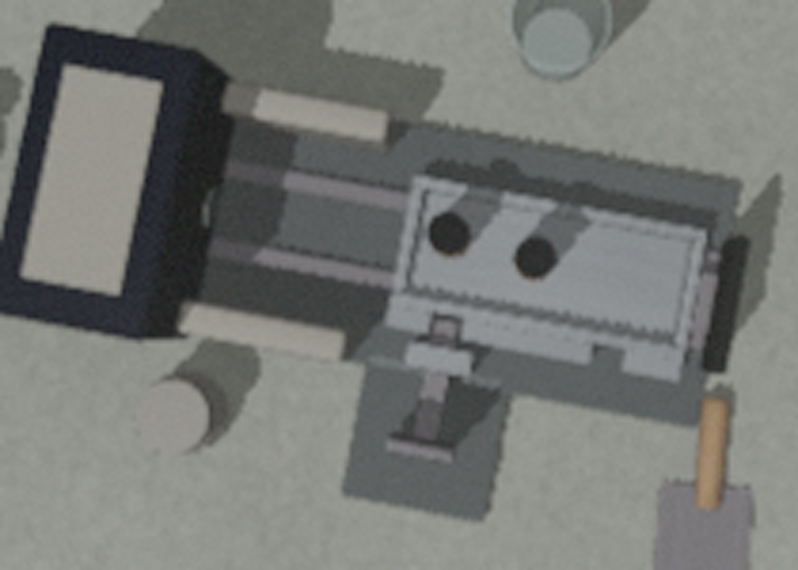

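View pics/scz.png

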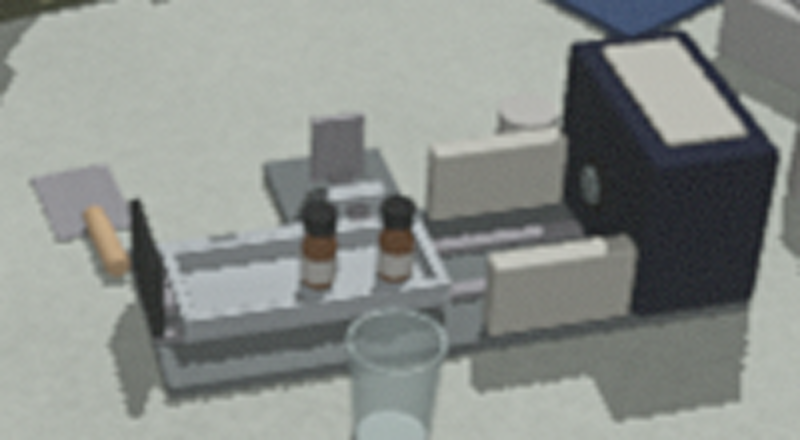

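```bash
cat > h.py <<'E'
import numpy as np
from station import manip
def ray(c,u,v,z):
    f=200/np.tan(np.radians(c['fovy']/2)); R=np.array(c['R']);t=np.array(c['t'])
    d=R.T@np.array([(u-c['cx'])/f,(v-c['cy'])/f,1]); o=-R.T@t
    return o+d*(z-o[2])/d[2]
E
python3 - <<'E'
from h import *
T=manip.read_camera('top');S=manip.read_camera('scene')
L=[('guide',439,358,48,-70,0),('tab',420,446,79,-125,0),('plate',727,304,88,0,-178),('h1',142,338,150,-90,170),('h2',0,310,150,-90,270),('h3',195,50,150,90,170),('h4',47,25,150,90,270),('t1',345,493,12,-175,50),('t2',488,520,12,-175,-50)]
W=np.array([ray(T,190+u/3.8,140+v/3.8,z)[:2] for _,u,v,z,_,_ in L]);P=np.array([l[4:] for l in L],float)
def fit(W,P):
    a=(W-W.mean(0))@[1,1j];b=(P-P.mean(0))@[1,1j];th=np.angle((a*b.conj()).sum())
    R=np.array([[np.cos(th),-np.sin(th)],[np.sin(th),np.cos(th)]]);return th,R,W.mean(0)-R@P.mean(0)
th,R,o=fit(W,P);print(np.degrees(th),o)
for l,w,p in zip(L,W,P):print(l[0],w.round(1),(R.T@(w-o)-p).round(1))
for n,u,v,z in[('tabtop',336,118,79),('plate top far',134,200,88),('h near',660,168,150),('guide',355,190,48)]:
    w=ray(S,230+u/4,140+v/4,z)[:2];print('scene',n,w.round(1),(R.T@(w-o)).round(1))
for n,u,v,z in[('va',536,257,65+26),('vb',449,233,91),('jar',175,417,55),('spat handle end',713,400,8),('spatR',750,487,2),('spatL',660,485,2),('beaker rim',562,22,90)]:
    w=ray(T,190+u/3.8,140+v/3.8,z)[:2];print(n,w.round(1),(R.T@(w-o)).round(1))
E
```

```text
-11.655219317692774 [598.151084    87.75469775]
guide [529.2 102.9] [-0.6  0.9]
tab [474.2 114.6] [-1.8  1.3]
plate [560.6 -82.9] [-2.3  3.3]
h1 [547.6 275.3] [2.6 3.4]
h2 [566.1 360.3] [ 3.5 -9.5]
h3 [720.4 241.9] [-1.4  5.7]
h4 [737.8 331.5] [-2.5 -3.1]
t1 [437.9 170.5] [ 1.4 -1.4]
t2 [417.7  73.3] [ 1.2 -0.6]
scene tabtop [477.  114.5] [-124.1    1.7]
scene plate top far [523.7 -76. ] [ -39.9 -175.4]
scene h near [723.3 242.1] [ 91.4 176.5]
scene guide [531.6 104. ] [-68.4   2.5]
va [593.   37.9] [  5.  -49.9]
vb [609.5  92.9] [10.1  7.4]
jar [494.5 276.8] [-139.7  164.2]
spat handle end [495.5 -82.5] [ -66.2 -187.5]
spatR [ 435.2 -106.8] [-120.3 -223.5]
spatL [437.8 -45.2] [-130.2 -162.6]
beaker rim [743.8  17.7] [156.8 -39.2]
```

Poses agree across the two views: yaw is about -11.3°, the tab is at (474.5,114.5) and the plate at about (561,-83). Next I move towards the tab, turning +62° so the fingers close along the changer's x.

```bash
python3 -m creep '[{"dx":0.03,"dy":0.026,"wz":7},{"dx":0.06,"dy":0.054,"wz":14},{"dx":0.09,"dy":0.082,"wz":21},{"dx":0.12,"dy":0.11,"wz":28},{"dx":0.15,"dy":0.138,"wz":35}]'
python3 -m creep '[{"dx":0.02,"dy":0.034,"wz":7,"claw":0.036},{"dx":0.04,"dy":0.07,"wz":14,"claw":0.036},{"dx":0.06,"dy":0.105,"wz":21,"claw":0.036},{"dx":0.08,"dy":0.14,"wz":27,"claw":0.036},{"dx":0.1,"dy":0.175,"wz":27,"claw":0.036}]'
python3 -m creep '[{"dx":0.01,"dy":0.038},{"dx":0.02,"dy":0.076},{"dx":0.03,"dy":0.114},{"dx":0.037,"dy":0.152},{"dx":0.042,"dy":0.19}]'
python3 -c "
from h import *
s=manip.observe();from scipy.spatial.transform import Rotation as R
print(s['time_s'],s['ee_pos'],s['width'],R.from_rotvec(s['tool_rot']).as_matrix().round(3))"
```

```text
0.2 [ 178.48883415 -598.61750971  257.24395642] 0.9975461466692532 [[ 0.958  0.286 -0.   ]
 [ 0.286 -0.958  0.001]
 [-0.    -0.001 -1.   ]]schema error: expected keys dx, dy, dz, wx, wy, wz, claw
schema error: expected keys dx, dy, dz, wx, wy, wz, claw
schema error: expected keys dx, dy, dz, wx, wy, wz, claw
```

```bash
python3 -m creep '[{"dx":0.03,"dy":0.026,"dz":0,"wx":0,"wy":0,"wz":7,"claw":0.036},{"dx":0.06,"dy":0.054,"dz":0,"wx":0,"wy":0,"wz":14,"claw":0.036},{"dx":0.09,"dy":0.082,"dz":0,"wx":0,"wy":0,"wz":21,"claw":0.036},{"dx":0.12,"dy":0.11,"dz":0,"wx":0,"wy":0,"wz":28,"claw":0.036},{"dx":0.15,"dy":0.138,"dz":0,"wx":0,"wy":0,"wz":35,"claw":0.036}]'
```

```text
time_s: 0.62
ee_pos: [329.6, -459.5, 257.7]
tool_rot: [2.824, 1.375, -0.0]
contact_force: [0.3, 0.1, 0.2]
width: 0.647
grasp_force: 0.0
```

```bash
python3 -m creep '[{"dx":0.02,"dy":0.034,"dz":0,"wx":0,"wy":0,"wz":7,"claw":0.036},{"dx":0.04,"dy":0.07,"dz":0,"wx":0,"wy":0,"wz":14,"claw":0.036},{"dx":0.06,"dy":0.105,"dz":0,"wx":0,"wy":0,"wz":21,"claw":0.036},{"dx":0.08,"dy":0.14,"dz":0,"wx":0,"wy":0,"wz":27,"claw":0.036},{"dx":0.1,"dy":0.175,"dz":0,"wx":0,"wy":0,"wz":27,"claw":0.036}]'
```

```text
time_s: 1.03
ee_pos: [429.0, -284.3, 257.6]
tool_rot: [-2.427, -1.995, -0.0]
contact_force: [0.6, -0.3, -0.1]
width: 0.411
grasp_force: 0.0
```

```bash
python3 -m creep '[{"dx":0.01,"dy":0.038,"dz":0,"wx":0,"wy":0,"wz":0,"claw":0.036},{"dx":0.02,"dy":0.076,"dz":0,"wx":0,"wy":0,"wz":0,"claw":0.036},{"dx":0.03,"dy":0.114,"dz":0,"wx":0,"wy":0,"wz":0,"claw":0.036},{"dx":0.037,"dy":0.152,"dz":0,"wx":0,"wy":0,"wz":0,"claw":0.036},{"dx":0.042,"dy":0.19,"dz":0,"wx":0,"wy":0,"wz":0,"claw":0.036}]'
python3 -c "
from h import *
s=manip.observe();from scipy.spatial.transform import Rotation as R
print(s['time_s'],s['ee_pos'],s['width'],R.from_rotvec(s['tool_rot']).as_matrix().round(3))"
```

```text
time_s: 1.45
ee_pos: [471.1, -94.1, 257.8]
tool_rot: [2.431, 1.99, 0.001]
contact_force: [1.2, -0.6, -0.5]
width: 0.406
grasp_force: 0.0
1.45 [471.11888001 -94.0657866  257.77194023] 0.4063807282473143 [[ 0.198  0.98   0.001]
 [ 0.98  -0.198  0.   ]
 [ 0.     0.001 -1.   ]]
```

```bash
python3 -m creep '[{"dx":0.001,"dy":0.041,"dz":0,"wx":0,"wy":0,"wz":0,"claw":0.036},{"dx":0.002,"dy":0.082,"dz":0,"wx":0,"wy":0,"wz":0,"claw":0.036},{"dx":0.003,"dy":0.123,"dz":0,"wx":0,"wy":0,"wz":0,"claw":0.036},{"dx":0.003,"dy":0.164,"dz":0,"wx":0,"wy":0,"wz":0,"claw":0.036},{"dx":0.0035,"dy":0.2045,"dz":0,"wx":0,"wy":0,"wz":0,"claw":0.036}]'
```

```text
time_s: 1.87
ee_pos: [473.8, 110.5, 257.8]
tool_rot: [2.431, 1.99, 0.0]
contact_force: [0.7, -0.5, -0.0]
width: 0.41
grasp_force: 0.0
```

```bash
python3 -m creep '[{"dx":0,"dy":0.004,"dz":-0.03,"wx":0,"wy":0,"wz":0,"claw":0.036},{"dx":0,"dy":0.004,"dz":-0.065,"wx":0,"wy":0,"wz":0,"claw":0.036},{"dx":0,"dy":0.004,"dz":-0.1,"wx":0,"wy":0,"wz":0,"claw":0.036},{"dx":0,"dy":0.004,"dz":-0.125,"wx":0,"wy":0,"wz":0,"claw":0.036},{"dx":0,"dy":0.004,"dz":-0.135,"wx":0,"wy":0,"wz":0,"claw":0.036}]'
python3 - <<'E'
from h import *
import cv2
a=cv2.resize(manip.read_camera('scene')['color'][100:250,230:430,::-1],None,fx=3,fy=3,interpolation=cv2.INTER_CUBIC)
cv2.imwrite('pics/s1.png',a)
E
```

```text
time_s: 2.28
ee_pos: [472.4, 112.2, 119.6]
tool_rot: [-2.429, -1.99, 0.008]
contact_force: [-0.4, 0.1, -0.2]
width: 0.409
grasp_force: 0.0
```

View pics/s1.png

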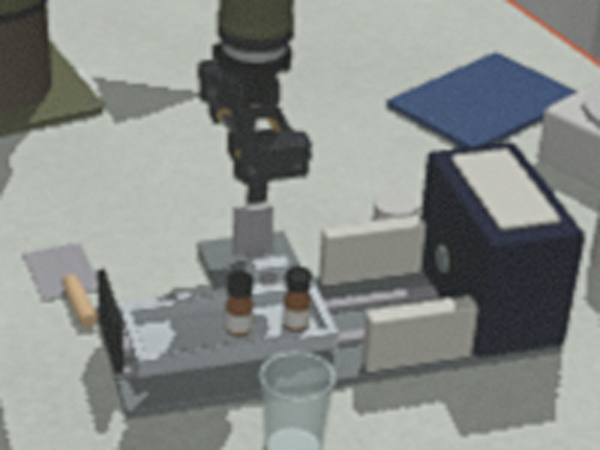

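The fingers at (255,190) are centred over the tab at (253,225). Next I go down and pinch.

```bash
python3 -m creep '[{"dx":0,"dy":0,"dz":-0.013,"wx":0,"wy":0,"wz":0,"claw":0.036},{"dx":0,"dy":0,"dz":-0.027,"wx":0,"wy":0,"wz":0,"claw":0.036},{"dx":0,"dy":0,"dz":-0.043,"wx":0,"wy":0,"wz":0,"claw":0.036},{"dx":0,"dy":0,"dz":-0.057,"wx":0,"wy":0,"wz":0,"claw":0.036},{"dx":0,"dy":0,"dz":-0.063,"wx":0,"wy":0,"wz":0,"claw":0.036}]'
```

```text
time_s: 2.75
ee_pos: [474.1, 112.6, 58.9]
tool_rot: [-2.431, -1.99, 0.001]
contact_force: [-0.5, -0.5, -0.5]
width: 0.409
grasp_force: 0.0
```

```bash
python3 -m creep '[{"dx":0,"dy":0,"dz":0,"wx":0,"wy":0,"wz":0,"claw":0.02},{"dx":0,"dy":0,"dz":0,"wx":0,"wy":0,"wz":0,"claw":0.01},{"dx":0,"dy":0,"dz":0,"wx":0,"wy":0,"wz":0,"claw":0.002},{"dx":0,"dy":0,"dz":0,"wx":0,"wy":0,"wz":0,"claw":0.002},{"dx":0,"dy":0,"dz":0,"wx":0,"wy":0,"wz":0,"claw":0.002}]' 20
```

```text
time_s: 3.17
ee_pos: [474.3, 112.7, 60.5]
tool_rot: [2.431, 1.989, 0.002]
contact_force: [-0.7, 1.1, 4.4]
width: 0.086
grasp_force: 20.0
```

Gripped: 7.6 mm opening against the 8 mm tab. Pulling 30 mm.

```bash
python3 -m creep '[{"dx":-0.004,"dy":0.001,"dz":0,"wx":0,"wy":0,"wz":0,"claw":0.002},{"dx":-0.01,"dy":0.002,"dz":0,"wx":0,"wy":0,"wz":0,"claw":0.002},{"dx":-0.017,"dy":0.0035,"dz":0,"wx":0,"wy":0,"wz":0,"claw":0.002},{"dx":-0.024,"dy":0.005,"dz":0,"wx":0,"wy":0,"wz":0,"claw":0.002},{"dx":-0.029,"dy":0.006,"dz":0,"wx":0,"wy":0,"wz":0,"claw":0.002}]'
```

```text
time_s: 3.58
ee_pos: [446.6, 118.7, 60.5]
tool_rot: [2.43, 1.987, 0.006]
contact_force: [15.5, -6.5, -2.3]
width: 0.089
grasp_force: 20.0
```

```bash
python3 -m creep '[{"dx":0,"dy":0,"dz":0,"wx":0,"wy":0,"wz":0,"claw":0.002},{"dx":0,"dy":0,"dz":0,"wx":0,"wy":0,"wz":0,"claw":0.002},{"dx":0,"dy":0,"dz":0,"wx":0,"wy":0,"wz":0,"claw":0.002},{"dx":0,"dy":0,"dz":0,"wx":0,"wy":0,"wz":0,"claw":0.002}]'
```

```text
time_s: 3.92
ee_pos: [446.8, 118.6, 60.4]
tool_rot: [2.43, 1.987, 0.005]
contact_force: [4.0, -1.6, 4.9]
width: 0.086
grasp_force: 20.0
```

```bash
python3 -m creep '[{"dx":0,"dy":0,"dz":0,"wx":0,"wy":0,"wz":0,"claw":0.03},{"dx":0,"dy":0,"dz":0,"wx":0,"wy":0,"wz":0,"claw":0.03},{"dx":0,"dy":0,"dz":0.012,"wx":0,"wy":0,"wz":0,"claw":0.03},{"dx":0,"dy":0,"dz":0.045,"wx":0,"wy":0,"wz":0,"claw":0.03},{"dx":0,"dy":0,"dz":0.083,"wx":0,"wy":0,"wz":0,"claw":0.03}]'
```

```text
time_s: 4.33
ee_pos: [442.4, 118.3, 142.0]
tool_rot: [-2.427, -1.992, 0.01]
contact_force: [0.6, -0.1, -0.4]
width: 0.342
grasp_force: 0.0
```

```bash
python3 -m creep '[{"dx":0.015,"dy":-0.033,"dz":0.015,"wx":0,"wy":0,"wz":0,"claw":0.0},{"dx":0.031,"dy":-0.068,"dz":0.02,"wx":0,"wy":0,"wz":0,"claw":0.0},{"dx":0.047,"dy":-0.103,"dz":0.02,"wx":0,"wy":0,"wz":0,"claw":0.0},{"dx":0.063,"dy":-0.138,"dz":0.02,"wx":0,"wy":0,"wz":0,"claw":0.0},{"dx":0.078,"dy":-0.173,"dz":0.02,"wx":0,"wy":0,"wz":0,"claw":0.0}]'
```

```text
time_s: 4.75
ee_pos: [522.6, -55.8, 162.6]
tool_rot: [-2.429, -1.991, 0.001]
contact_force: [0.1, 0.9, -0.9]
width: 0.008
grasp_force: 0.0
```

```bash
python3 -m creep '[{"dx":0.015,"dy":-0.033,"dz":0,"wx":0,"wy":0,"wz":0,"claw":0.0},{"dx":0.029,"dy":-0.063,"dz":0,"wx":0,"wy":0,"wz":0,"claw":0.0},{"dx":0.031,"dy":-0.067,"dz":-0.02,"wx":0,"wy":0,"wz":0,"claw":0.0},{"dx":0.031,"dy":-0.067,"dz":-0.045,"wx":0,"wy":0,"wz":0,"claw":0.0},{"dx":0.031,"dy":-0.067,"dz":-0.055,"wx":0,"wy":0,"wz":0,"claw":0.0}]'
python3 - <<'E'
from h import *
import cv2
T=manip.read_camera('top');S=manip.read_camera('scene')
a=cv2.resize(T['color'][140:290,200:420,::-1],None,fx=2.7,fy=2.7,interpolation=cv2.INTER_CUBIC)
b=cv2.resize(S['color'][130:240,210:430,::-1],None,fx=2.7,fy=2.7*.66,interpolation=cv2.INTER_CUBIC)
b=cv2.resize(b,(594,190));cv2.imwrite('pics/p2.png',np.vstack([a,b]))
E
```

```text
time_s: 5.17
ee_pos: [551.6, -121.8, 104.8]
tool_rot: [-2.429, -1.987, 0.006]
contact_force: [-1.5, 0.6, -0.7]
width: 0.006
grasp_force: 0.0
```

View pics/p2.png

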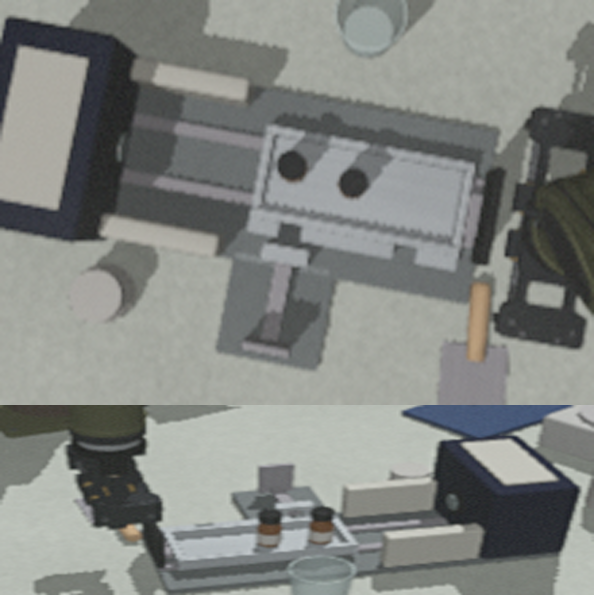

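The bar is out (tab at (270,350)), the tray hasn't moved, both vials stand, and the hand is behind the plate at (490,215). Next I lower, then push slowly.

```bash
python3 -m creep '[{"dx":0,"dy":0,"dz":-0.012,"wx":0,"wy":0,"wz":0,"claw":0.0},{"dx":0,"dy":0,"dz":-0.028,"wx":0,"wy":0,"wz":0,"claw":0.0},{"dx":0,"dy":0,"dz":-0.042,"wx":0,"wy":0,"wz":0,"claw":0.0},{"dx":0,"dy":0,"dz":-0.046,"wx":0,"wy":0,"wz":0,"claw":0.0},{"dx":0.001,"dy":0.005,"dz":-0.046,"wx":0,"wy":0,"wz":0,"claw":0.0}]'
```

```text
time_s: 5.68
ee_pos: [554.4, -117.0, 61.2]
tool_rot: [-2.431, -1.989, 0.003]
contact_force: [-1.0, -0.2, 0.8]
width: 0.005
grasp_force: 0.0
```

```bash
python3 -m creep '[{"dx":0.001,"dy":0.005,"dz":0,"wx":0,"wy":0,"wz":0,"claw":0.0},{"dx":0.002,"dy":0.010,"dz":0,"wx":0,"wy":0,"wz":0,"claw":0.0},{"dx":0.003,"dy":0.014,"dz":0,"wx":0,"wy":0,"wz":0,"claw":0.0},{"dx":0.0035,"dy":0.018,"dz":0,"wx":0,"wy":0,"wz":0,"claw":0.0},{"dx":0.0045,"dy":0.022,"dz":0,"wx":0,"wy":0,"wz":0,"claw":0.0}]'
```

```text
time_s: 6.1
ee_pos: [560.0, -95.0, 62.4]
tool_rot: [2.43, 1.988, -0.0]
contact_force: [-0.0, -1.9, 1.4]
width: 0.005
grasp_force: 1.4
```

```bash
python3 -m creep '[{"dx":0.001,"dy":0.005,"dz":0,"wx":0,"wy":0,"wz":0,"claw":0.0},{"dx":0.002,"dy":0.010,"dz":0,"wx":0,"wy":0,"wz":0,"claw":0.0},{"dx":0.003,"dy":0.015,"dz":0,"wx":0,"wy":0,"wz":0,"claw":0.0},{"dx":0.004,"dy":0.02,"dz":0,"wx":0,"wy":0,"wz":0,"claw":0.0},{"dx":0.005,"dy":0.025,"dz":0,"wx":0,"wy":0,"wz":0,"claw":0.0}]'
```

```text
time_s: 6.52
ee_pos: [565.0, -69.1, 61.8]
tool_rot: [2.431, 1.989, 0.001]
contact_force: [1.5, -2.9, 0.5]
width: 0.006
grasp_force: 1.4
```

```bash
python3 -m creep '[{"dx":0.001,"dy":0.005,"dz":0,"wx":0,"wy":0,"wz":0,"claw":0.0},{"dx":0.002,"dy":0.010,"dz":0,"wx":0,"wy":0,"wz":0,"claw":0.0},{"dx":0.003,"dy":0.015,"dz":0,"wx":0,"wy":0,"wz":0,"claw":0.0},{"dx":0.004,"dy":0.02,"dz":0,"wx":0,"wy":0,"wz":0,"claw":0.0},{"dx":0.005,"dy":0.025,"dz":0,"wx":0,"wy":0,"wz":0,"claw":0.0}]'
```

```text
time_s: 6.93
ee_pos: [569.7, -44.0, 61.7]
tool_rot: [2.431, 1.99, -0.0]
contact_force: [1.1, -3.4, -0.9]
width: 0.007
grasp_force: 1.4
```

```bash
python3 -m creep '[{"dx":0.001,"dy":0.005,"dz":0,"wx":0,"wy":0,"wz":0,"claw":0.0},{"dx":0.002,"dy":0.010,"dz":0,"wx":0,"wy":0,"wz":0,"claw":0.0},{"dx":0.003,"dy":0.015,"dz":0,"wx":0,"wy":0,"wz":0,"claw":0.0},{"dx":0.004,"dy":0.02,"dz":0,"wx":0,"wy":0,"wz":0,"claw":0.0},{"dx":0.005,"dy":0.025,"dz":0,"wx":0,"wy":0,"wz":0,"claw":0.0}]'
```

```text
time_s: 7.35
ee_pos: [574.6, -19.0, 61.7]
tool_rot: [-2.431, -1.99, 0.0]
contact_force: [0.4, -3.6, -0.8]
width: 0.004
grasp_force: 1.4
```

```bash
python3 -m creep '[{"dx":0.001,"dy":0.005,"dz":0,"wx":0,"wy":0,"wz":0,"claw":0.0},{"dx":0.002,"dy":0.010,"dz":0,"wx":0,"wy":0,"wz":0,"claw":0.0},{"dx":0.003,"dy":0.014,"dz":0,"wx":0,"wy":0,"wz":0,"claw":0.0},{"dx":0.0035,"dy":0.017,"dz":0,"wx":0,"wy":0,"wz":0,"claw":0.0},{"dx":0.004,"dy":0.02,"dz":0,"wx":0,"wy":0,"wz":0,"claw":0.0}]'
```

```text
time_s: 7.77
ee_pos: [578.6, 1.0, 61.7]
tool_rot: [-2.431, -1.99, -0.0]
contact_force: [1.8, -2.4, 0.2]
width: 0.003
grasp_force: 1.2
```

```bash
python3 -m creep '[{"dx":0.0005,"dy":0.003,"dz":0,"wx":0,"wy":0,"wz":0,"claw":0.0},{"dx":0.001,"dy":0.006,"dz":0,"wx":0,"wy":0,"wz":0,"claw":0.0},{"dx":0.002,"dy":0.009,"dz":0,"wx":0,"wy":0,"wz":0,"claw":0.0},{"dx":0.002,"dy":0.01,"dz":0,"wx":0,"wy":0,"wz":0,"claw":0.0},{"dx":0.002,"dy":0.011,"dz":0,"wx":0,"wy":0,"wz":0,"claw":0.0}]'
```

```text
time_s: 8.18
ee_pos: [580.0, 8.7, 61.8]
tool_rot: [2.431, 1.986, -0.006]
contact_force: [-0.0, -8.3, 2.5]
width: 0.004
grasp_force: 4.3
```

The force rise at y=8.7 (about 11 expected) says the hard stop. I press slightly more, hold, then look.

```bash
python3 -m creep '[{"dx":0.0005,"dy":0.002,"dz":0,"wx":0,"wy":0,"wz":0,"claw":0.0},{"dx":0.0005,"dy":0.003,"dz":0,"wx":0,"wy":0,"wz":0,"claw":0.0},{"dx":0.0005,"dy":0.003,"dz":0,"wx":0,"wy":0,"wz":0,"claw":0.0},{"dx":0.0005,"dy":0.003,"dz":0,"wx":0,"wy":0,"wz":0,"claw":0.0}]'
```

```text
time_s: 8.52
ee_pos: [580.0, 8.8, 61.8]
tool_rot: [2.432, 1.981, -0.012]
contact_force: [-0.9, -11.7, 3.6]
width: 0.007
grasp_force: 5.9
```

```bash
python3 -m creep '[{"dx":-0.001,"dy":-0.006,"dz":0,"wx":0,"wy":0,"wz":0,"claw":0.0},{"dx":-0.005,"dy":-0.025,"dz":0,"wx":0,"wy":0,"wz":0,"claw":0.0},{"dx":-0.01,"dy":-0.05,"dz":0.01,"wx":0,"wy":0,"wz":0,"claw":0.0},{"dx":-0.012,"dy":-0.06,"dz":0.045,"wx":0,"wy":0,"wz":0,"claw":0.0},{"dx":-0.012,"dy":-0.06,"dz":0.083,"wx":0,"wy":0,"wz":0,"claw":0.0}]'
python3 - <<'E'
from h import *
import cv2
T=manip.read_camera('top');S=manip.read_camera('scene')
a=cv2.resize(T['color'][140:290,200:420,::-1],None,fx=2.7,fy=2.7,interpolation=cv2.INTER_CUBIC)
b=cv2.resize(S['color'][130:240,210:430,::-1],(594,190));cv2.imwrite('pics/p3.png',np.vstack([a,b]))
E
```

```text
time_s: 8.93
ee_pos: [566.4, -48.2, 143.6]
tool_rot: [-2.431, -1.984, 0.009]
contact_force: [1.3, 0.0, 0.4]
width: 0.004
grasp_force: 0.0
```

View pics/p3.png

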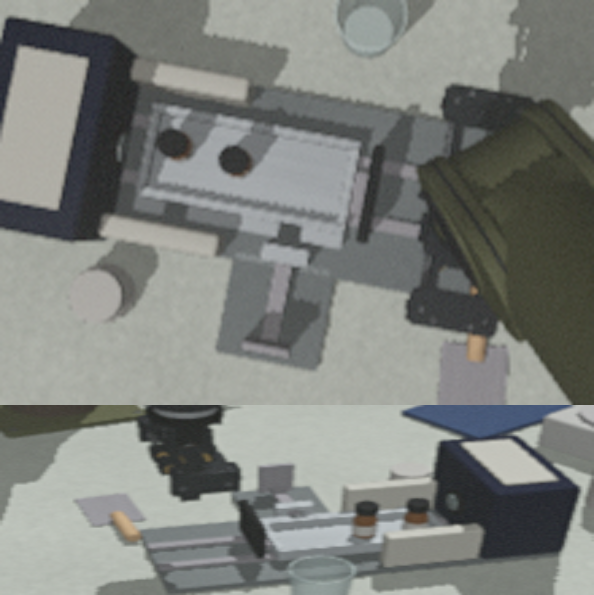

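The tray is home: its notch at (290,233) sits opposite the bar, and both vials are standing. Returning to the tab to pinch it again and push it in.

```bash
python3 -m creep '[{"dx":-0.024,"dy":0.032,"dz":0,"wx":0,"wy":0,"wz":0,"claw":0.036},{"dx":-0.048,"dy":0.065,"dz":0,"wx":0,"wy":0,"wz":0,"claw":0.036},{"dx":-0.072,"dy":0.099,"dz":0,"wx":0,"wy":0,"wz":0,"claw":0.036},{"dx":-0.096,"dy":0.133,"dz":0,"wx":0,"wy":0,"wz":0,"claw":0.036},{"dx":-0.119,"dy":0.165,"dz":0,"wx":0,"wy":0,"wz":0,"claw":0.036}]'
```

```text
time_s: 9.45
ee_pos: [448.0, 122.5, 144.5]
tool_rot: [-2.427, -1.991, -0.001]
contact_force: [0.5, 1.0, -0.2]
width: 0.361
grasp_force: 0.0
```

```bash
python3 -m creep '[{"dx":0,"dy":0,"dz":0,"wx":0,"wy":0,"wz":0,"claw":0.036},{"dx":0,"dy":0,"dz":0,"wx":0,"wy":0,"wz":0,"claw":0.036}]'
```

```text
time_s: 9.62
ee_pos: [448.1, 123.5, 144.6]
tool_rot: [-2.42, -1.999, -0.0]
contact_force: [1.3, -0.6, -0.4]
width: 0.407
grasp_force: 0.0
```

```bash
python3 -m creep '[{"dx":-0.001,"dy":-0.005,"dz":-0.02,"wx":0,"wy":0,"wz":0,"claw":0.036},{"dx":-0.001,"dy":-0.005,"dz":-0.04,"wx":0,"wy":0,"wz":0,"claw":0.036},{"dx":-0.001,"dy":-0.005,"dz":-0.06,"wx":0,"wy":0,"wz":0,"claw":0.036},{"dx":-0.001,"dy":-0.005,"dz":-0.078,"wx":0,"wy":0,"wz":0,"claw":0.036},{"dx":-0.001,"dy":-0.005,"dz":-0.085,"wx":0,"wy":0,"wz":0,"claw":0.036}]'
```

```text
time_s: 10.03
ee_pos: [449.0, 113.4, 57.6]
tool_rot: [-2.432, -1.988, 0.004]
contact_force: [-0.3, -0.4, 0.2]
width: 0.406
grasp_force: 0.0
```

```bash
python3 -m creep '[{"dx":0,"dy":0,"dz":0,"wx":0,"wy":0,"wz":0,"claw":0.02},{"dx":0,"dy":0,"dz":0,"wx":0,"wy":0,"wz":0,"claw":0.01},{"dx":0,"dy":0,"dz":0,"wx":0,"wy":0,"wz":0,"claw":0.002},{"dx":0,"dy":0,"dz":0,"wx":0,"wy":0,"wz":0,"claw":0.002},{"dx":0,"dy":0,"dz":0,"wx":0,"wy":0,"wz":0,"claw":0.002}]' 20
```

```text
time_s: 10.45
ee_pos: [449.1, 114.5, 60.5]
tool_rot: [-2.432, -1.989, -0.001]
contact_force: [-1.8, 0.1, 1.8]
width: 0.091
grasp_force: 20.0
```

```bash
python3 -m creep '[{"dx":0.004,"dy":-0.001,"dz":0,"wx":0,"wy":0,"wz":0,"claw":0.002},{"dx":0.01,"dy":-0.002,"dz":0,"wx":0,"wy":0,"wz":0,"claw":0.002},{"dx":0.016,"dy":-0.003,"dz":0,"wx":0,"wy":0,"wz":0,"claw":0.002},{"dx":0.021,"dy":-0.004,"dz":0,"wx":0,"wy":0,"wz":0,"claw":0.002},{"dx":0.025,"dy":-0.005,"dz":0,"wx":0,"wy":0,"wz":0,"claw":0.002}]'
```

```text
time_s: 10.87
ee_pos: [475.1, 109.0, 60.4]
tool_rot: [2.432, 1.988, 0.001]
contact_force: [-2.4, -0.0, 5.3]
width: 0.086
grasp_force: 20.0
```

```bash
python3 -m creep '[{"dx":0.002,"dy":0,"dz":0,"wx":0,"wy":0,"wz":0,"claw":0.002},{"dx":0.003,"dy":-0.0005,"dz":0,"wx":0,"wy":0,"wz":0,"claw":0.002},{"dx":0.004,"dy":-0.001,"dz":0,"wx":0,"wy":0,"wz":0,"claw":0.002},{"dx":0.004,"dy":-0.001,"dz":0,"wx":0,"wy":0,"wz":0,"claw":0.002},{"dx":0.004,"dy":-0.001,"dz":0,"wx":0,"wy":0,"wz":0,"claw":0.002}]'
```

```text
time_s: 11.28
ee_pos: [475.6, 108.8, 60.4]
tool_rot: [-2.428, -1.99, 0.005]
contact_force: [-8.7, 2.1, 10.5]
width: 0.089
grasp_force: 20.0
```

The bar is against its inner stop. Release, lift, and check.

```bash
python3 -m creep '[{"dx":-0.003,"dy":0.001,"dz":0,"wx":0,"wy":0,"wz":0,"claw":0.03},{"dx":-0.003,"dy":0.001,"dz":0,"wx":0,"wy":0,"wz":0,"claw":0.03},{"dx":-0.003,"dy":0.001,"dz":0.01,"wx":0,"wy":0,"wz":0,"claw":0.03},{"dx":-0.003,"dy":0.001,"dz":0.04,"wx":0,"wy":0,"wz":0,"claw":0.03},{"dx":-0.003,"dy":0.001,"dz":0.08,"wx":0,"wy":0,"wz":0,"claw":0.03}]'
```

```text
time_s: 11.7
ee_pos: [474.6, 109.0, 138.9]
tool_rot: [-2.43, -1.99, 0.007]
contact_force: [0.5, -0.2, 0.6]
width: 0.339
grasp_force: 0.0
```

```bash
python3 -m creep '[{"dx":0,"dy":-0.02,"dz":0.04,"wx":0,"wy":0,"wz":0,"claw":0.03},{"dx":0,"dy":-0.055,"dz":0.06,"wx":0,"wy":0,"wz":0,"claw":0.03},{"dx":0,"dy":-0.095,"dz":0.07,"wx":0,"wy":0,"wz":0,"claw":0.03},{"dx":0,"dy":-0.135,"dz":0.075,"wx":0,"wy":0,"wz":0,"claw":0.03},{"dx":0,"dy":-0.17,"dz":0.08,"wx":0,"wy":0,"wz":0,"claw":0.03}]'
python3 - <<'E'
from h import *
import cv2
T=manip.read_camera('top');S=manip.read_camera('scene')
a=cv2.resize(T['color'][140:290,200:420,::-1],None,fx=2.7,fy=2.7,interpolation=cv2.INTER_CUBIC)
b=cv2.resize(S['color'][130:240,210:430,::-1],(594,190));cv2.imwrite('pics/p4.png',np.vstack([a,b]))
E
```

```text
time_s: 12.12
ee_pos: [475.8, -64.0, 221.0]
tool_rot: [2.431, 1.985, 0.001]
contact_force: [1.0, -0.1, -0.4]
width: 0.342
grasp_force: 0.0
```

View pics/p4.png

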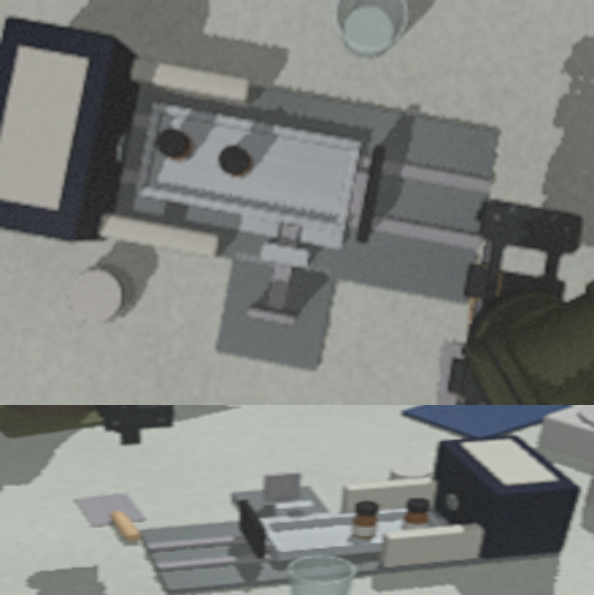

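The bar sits in the home notch at (290,232), with the tab back at its starting pixel (300.7,256). The vials stand, the bystanders are in place, and the hand is clear.

```bash
python3 -c "
from station import manip
print(manip.hand_in())"
```

```text
the job is handed in; nothing more can be done
None
```

I handed the job in at about 12 s of robot time: the last pictures show the tray fully home and locked, both vials standing and nothing else moved; no verdict came back.

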